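# Book a clamp dog out of the T-slot at the test-lab bench

### The job

Book out the clamp dog that sits in the T-slot rail: slide it along the slot to the open end, lift it out there and stand it upright on its foot in the middle of the bench scale's steel pan, and let go of it. Then take the stick scanner from its cradle, point its nose squarely at the middle of the dog's barcode label from about 8 cm away, hold it still there for two seconds, and lay it back level in the cradle the way it lay. Set both things down rather than dropping them, and leave the other things on the bench where they are.

Things in the scene. Friction and masses are not known exactly. Their poses are not given: they have to be found in the camera images.
- tslot: Fixed steel T-slot rail, 260 mm long (its x), 90 wide (y), 35 high. Origin: centre of its underside. The slot runs along x at mid-width, floor 12 mm above the bench; undercut channel 38 wide, 15 high, under two lips 8 thick with a 21 mm gap between. A stop block closes the -x end. Channel and lips end at x = +50 mm; beyond, to +130 mm, is bare floor: the open end.
- tslot_open (a point): Middle of the bare floor at the rail's open end, at (98, 0, 12) mm in the rail's frame, same axes. A dog whose origin is past x = +80 mm of the rail is clear of the lips and lifts straight up; it stands well on the floor here.
- dog: Loose clamp dog with the label, 0.35 to 0.7 kg, in the slot (3 mm play each side), axes nearly parallel to the rail's; its label end, +x, faces the open end. Aluminium block 70 x 36 x 50 mm (x, y, z) on a neck 60 x 14 x 16 on a steel foot 60 x 32 x 10; 76 high. Origin: centre of the foot's underside, z up. Block from z = 26 to 76 mm. Grip across its 36 mm width.
- dog_label (a point): Centre of the white label with black bars (32 wide x 34 high mm) on the dog's upright +x end face; at (35.5, 0, 52) mm in the dog's frame, with the same axes: the label faces along +x.
- scale: Fixed bench scale, grey, 220 x 180 mm, display and keys on its -x end. Origin: centre of its underside.
- scale_pan (a point): Centre of the top face of the scale's square steel pan, 150 x 150 mm, 50 mm above the bench, axes as the scale's. The pan does not move.
- cradle: Fixed grey scanner cradle: base 150 x 66 x 8 mm, two U-forks 12 thick at x = -60 and +38 mm, notches 42 wide, notch floors 32 mm above the bench, tops at 50 mm; 86 mm free between the forks for fingers. Origin: underside, mid-line. The scanner lies with its origin 32 mm above the cradle's, axes parallel. Cradle and weight tray swap places on the robot's right.
- scanner: Loose black stick scanner, 170 mm long, 0.14 to 0.24 kg, lying in the cradle. Barrel 34 wide (y) x 30 high (z), x from -85 to +55 mm; wider head 50 x 38 mm, x from 55 to 85. Origin: underside of the barrel at mid-length; x to the nose, z up as it lies. Centre of mass about (-3, 0, 15) mm: grip it there across its width. Lay it back nose the same way.
- scanner_lens (a point): Window in the middle of the scanner's nose, at (85, 0, 15) mm in its frame, same axes: it looks along +x. It reads a label between 40 and 150 mm ahead of the window, within 15 mm of its axis sideways and in height, and within 20 degrees of square on.
- spare_dog: Bystander: a second clamp dog of the same shape without a label, standing on the bench. Origin: centre of its underside.
- weight_tray: Bystander, fixed: wooden tray 100 x 90 x 22 mm with small brass weights up to 39 mm high. Origin: centre of its underside.
- test_weight: Bystander: upright steel cylinder, 48 mm across, 60 high. Origin: centre of its underside.
- tape_roll: Bystander: clear tape ring, 72 mm across, 24 high, lying flat. Origin: centre of its underside.
- jar: Bystander: jar, 60 mm across, 80 high. Origin: centre of its underside.
- wrench: Bystander: wrench, 170 mm long (x), lying flat. Origin: underside, mid-length.
- caliper: Bystander: caliper, 170 mm long (x), 10 high, lying flat. Origin: underside, mid-length.
Things that resemble listed ones, but are neither listed nor needed, are in the scene too. What is shaped like the dog but pink is not meant.

How it is judged:
By the outcome, as a careful person would: the job done as asked, in the order asked, and still so for the second after the job is handed in, with the robot touching nothing.
It also fails if it takes over 67 s, if anything falls off the work surface, if the arm or the gripper's body presses on something with over 40 N, if the wrist force passes 120 N, or if a joint passes its speed limit or range.

### The arm

A 6-joint arm with a two-finger parallel gripper is mounted at the origin on the work surface. World frame = base frame: x ahead of the robot, y to its left, z up, the work surface at z = 0. Lengths are in m, angles in rad, forces in N, time in s.
With the tool pointing down it reaches from about 0.375 to 0.9 m from the base axis. Payload 3.1 kg.
Tool frame: the origin (TCP) lies midway between the tips of the shut fingers; the grasp point (between the pads) lies 19 mm behind it; z points along the fingers, y is the line along which they close (so a half turn about z gives the same grasp; the last joint's range is limited). The gripper opens to 85 mm and grips with 20 to 120 N. Pads are 22 mm wide; open, the fingers measure 114 mm over their backs; the gripper's body (76 mm by 85 mm) begins 54 mm behind the grasp point. The pads swing forward as they close: fully open they stand 13 mm farther back than shut.
Start: joints at [-1.476, 0.527, 1.433, -0, 1.181, -0.178], TCP at [0.169, -0.602, 0.231] pointing down, gripper open.
Joint ranges: [-3.08, 3.08], [-0.75, 2.2], [0.22, 2.44], [-1.43, 4.57], [0, 2.65], [-2.85, 2.85]. Speed limits (rad/s): [2.79, 2.79, 3.14, 3.14, 3.14, 3.14].

### API

Orientations are given as a unit quaternion [x, y, z, w].
In Python, from station import manip gives the robot as it stands. The module is installed in compiled form; this text tells all that it offers.
- The arm moves only by the tool apply_moves, never from a script. Its arguments are lists of equal length, an entry for each row: "claw": the gripper's target within -1 to 1 (fully open at 1, half-way at 0, shut at -1); "travel": the shift along the tool's x, y, z scaled (see below), a list of three; "turn": the turn, a rotation vector about the tool's x, y, z scaled (see below), a list of three. In form: {"claw": [claw, ...], "travel": [[dx, dy, dz], ...], "turn": [[rx, ry, rz], ...]}. A call has 1 to 5 rows; each row is the pose to reach, as a shift and turn from the pose commanded when the call began, along the tool's axes at that moment, turning the shorter way round; what a row does not reach only later rows make up. The controller multiplies each number of a shift by 800 mm and each number of a turn by 180 degrees. A row lasts 1/12 s, in which the tool goes at most 41.7 mm and 7.16 degrees, less where a joint would pass 70% of its speed; a pose out of reach is approached as far as the arm can. A call with a number of a shift or a turn outside -1 to 1 is refused whole. A call with a gripper value outside its range is refused whole. The fingers move at their own pace and stop on an object; "newtons" is the grip in N (left out, the last holds). Time passes only in rows, so rows that repeat a pose let the fingers close. It gives the time, the measured TCP pose, the force, the opening and the grip force at its end, in the units of the state.
- manip.sense(): the state, without advancing time (a new reading comes with each control period).
- manip.snapshot(name): name is "side" or "top"; returns a dict with "pixels" (480x640x3 uint8, red, green, blue), "depth" (480x640 float32, m along the optical axis (not along the pixel's ray), 0 where there is no reading), "intrinsics" (3x3 intrinsics, pixels), "R" (3x3) and "t" (3): a world point X has camera coordinates R X + t. Camera axes: x right, y down, z forward; pixel columns grow to the right and rows downward; lengths in m; the calibration is good to about 2 mm. A picture is of the moment at which its call begins.
- manip.sign_off(): hands the job in; it is judged then, once.
The state is a dict: "t": time; "q": joint angles; "qd": joint speeds; "tau": joint torques, N m; "tcp_pos": TCP position; "tool_rot": TCP orientation; "force": force on the tool from outside, world axes, zero at the start; "ft_torque": the same for the moment, N m; "finger_gap": opening from 0.0 (shut) to 1.0 (fully open); "gripper_force": force on a finger pad.
Only numpy, scipy, OpenCV 4.12 (cv2) and the standard library are available. Lean on these libraries where they do the work, as an engineer would, in place of code of your own. Each camera call takes 0.05 s, during which the arm holds its last target. There are 200 camera calls.

## Working session

There is one attempt and no reset: what is moved stays moved. The work goes in short steps, Python scripts to look and compute and a tool call to move; the robot and the scene stay as the last step left them, time stands still between calls to the robot, and variables do not carry over. Pictures are saved under pics/ and viewed, at most 10 in all, crops included, and the job is handed in when it is done.

Besides the shell and the picture viewer there is one more tool, called by a JSON object that holds its "api" and its "payload". apply_moves: Moves the arm, as the interface text tells. Shifts and turns lie within -1 to 1; 1 stands for 800 mm of shift or 180 degrees of turn. Its arguments: {"type":"object","properties":{"claw":{"type":"array","items":{"type":"number"}},"travel":{"type":"array","items":{"type":"array","items":{"type":"number"}}},"turn":{"type":"array","items":{"type":"array","items":{"type":"number"}}},"newtons":{"type":"number"}},"required":["claw","travel","turn"]}

```bash
mkdir -p pics; cat > h.py <<'E'
import numpy as np,cv2
from station import manip
from scipy.spatial.transform import Rotation as Ro
def snap(n):
    s=manip.snapshot(n); np.savez('last_%s.npz'%n,**s); return s
def load(n): return dict(np.load('last_%s.npz'%n))
def w(s,u,v,z=None):
    K=s['intrinsics'];r=np.linalg.inv(K)@[u,v,1]
    if z is None:
        d=np.median(s['depth'][v-1:v+2,u-1:u+2]); return s['R'].T@(r*d-s['t'])
    o=-s['R'].T@s['t'];k=s['R'].T@r; return o+k*(z-o[2])/k[2]
def cloud(s):
    h,wd=s['depth'].shape;u,v=np.meshgrid(np.arange(wd),np.arange(h))
    c=np.stack([u,v,np.ones_like(u)],-1)@np.linalg.inv(s['intrinsics']).T*s['depth'][...,None]
    return (c-s['t'])@s['R']
def proj(s,X):
    c=s['R']@np.array(X)+s['t'];p=s['intrinsics']@c;return p[:2]/p[2]
def save(im,name): cv2.imwrite('pics/'+name,im[:,:,::-1])
E
python3 - <<'E'
from h import *
for n in('side','top'):
    s=snap(n);save(s['pixels'],n+'0.png');print(n,-s['R'].T@s['t'],s['R'][2])
print(manip.sense())
E
```

```text
side [-0.29371453  0.79341263  0.99731946] [ 0.57752329 -0.55353722 -0.60005283]
top [ 0.39793615 -0.06376167  1.47505464] [ 0.13479985  0.01280765 -0.99079007]
{'t': 0.1, 'q': array([-1.47550523e+00,  5.28337733e-01,  1.43381459e+00, -1.65833263e-05,
        1.18140214e+00, -1.78518880e-01]), 'qd': array([ 0.00058516, -0.00208869, -0.0029824 ,  0.00143308, -0.00213597,
       -0.00058824]), 'tau': array([-2.38980147e-04, -4.43305635e+01, -1.78585768e+01, -2.46618702e-04,
        3.88332177e-03, -1.44287287e-05]), 'tcp_pos': array([ 0.16894921, -0.60104164,  0.23044041]), 'tool_rot': array([ 9.90642233e-01,  1.36480783e-01,  3.31463617e-05, -9.80376788e-04]), 'force': array([-0.62898953,  0.84442148, -0.20700464]), 'ft_torque': array([ 0.04887046,  0.0372382 , -0.01058124]), 'gripper_force': 0.0, 'finger_gap': 0.9998864793765609}
```

View pics/top0.png

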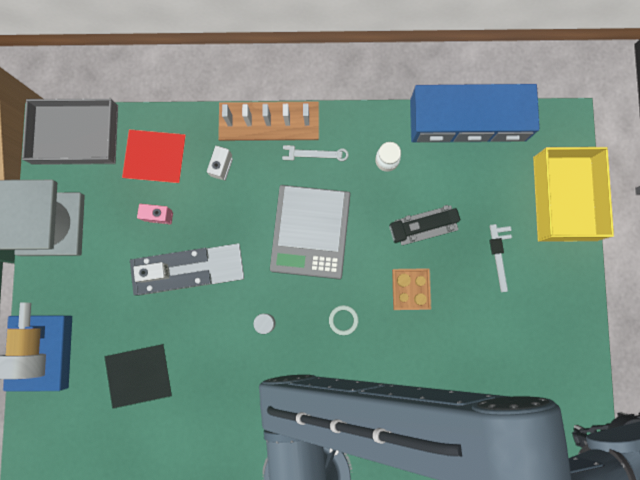

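View pics/side0.png

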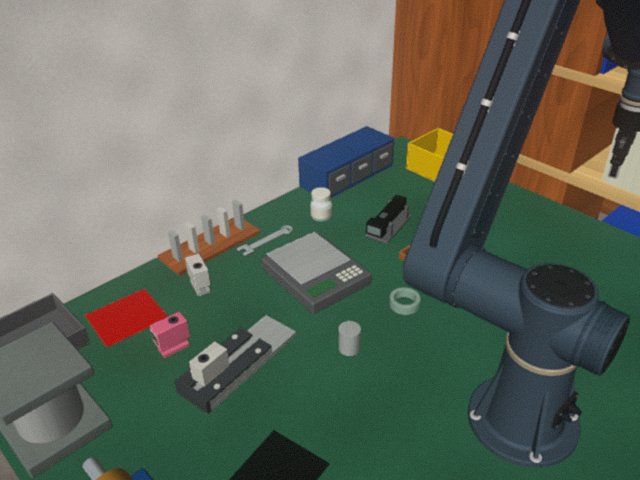

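Candidates for the dog: the one in the slot (150,271), the pink one (155,213) and the bare one on the bench (219,162). I choose the slot one and will check it in a crop. The scanner lies at (425,224), nose end still to be confirmed, and the scale pan is at (313,220).

```bash
python3 - <<'E'
from h import *
s=load('top');im=s['pixels'];P=cloud(s)
def fit(name,box,lo,hi):
    u0,v0,u1,v1=box;Q=P[v0:v1,u0:u1].reshape(-1,3);Q=Q[(Q[:,2]>lo)&(Q[:,2]<hi)]
    (c,sz,a)=cv2.minAreaRect((Q[:,:2]*1000).astype(np.float32));b=cv2.boxPoints((c,sz,a))
    print(name,len(Q),np.round(c,1),np.round(sz,1),'corners',b.round(0).tolist(),'medz',np.median(Q[:,2]).round(4))
fit('dog',(128,250,180,290),.075,.11)
fit('rail',(122,235,252,300),.006,.06)
fit('railtop',(122,235,252,300),.028,.045)
fit('pan',(265,180,355,280),.042,.07)
fit('scale',(265,180,355,285),.015,.07)
fit('cradle',(385,200,465,248),.004,.09)
fit('scanner',(385,200,465,248),.052,.09)
fit('head',(385,200,465,248),.0635,.09)
fit('spare',(200,140,240,185),.06,.1)
fit('jar',(370,138,405,172),.05,.1)
a=cv2.resize(im[235:300,125:250],(800,416),interpolation=cv2.INTER_CUBIC)
ss=load('side')['pixels']
b=cv2.resize(ss[310:415,170:300],(396,320));c=cv2.resize(im[195:255,380:475],(404,255));c=cv2.copyMakeBorder(c,0,65,0,0,cv2.BORDER_CONSTANT)
save(cv2.resize(np.vstack([a,np.hstack([b,c])]),(652,600)),'c1.png')
E
```

```text
dog 464 [491.8 376.1] [36.8 71.9] corners [[469.0, 409.0], [479.0, 338.0], [515.0, 343.0], [505.0, 414.0]] medz 0.088
rail 3621 [509.5 308.1] [330.3 162.2] corners [[427.0, 143.0], [590.0, 142.0], [592.0, 473.0], [429.0, 474.0]] medz 0.0309
railtop 1923 [496.6 341.4] [ 91.  193.9] corners [[437.0, 431.0], [466.0, 239.0], [556.0, 252.0], [527.0, 444.0]] medz 0.0351
pan 4327 [593.5  -8.1] [176.4 218. ] corners [[476.0, -84.0], [692.0, -108.0], [711.0, 68.0], [495.0, 91.0]] medz 0.0492
scale 6299 [593.8  -7.5] [180.8 220.5] corners [[474.0, -85.0], [693.0, -109.0], [713.0, 70.0], [494.0, 94.0]] medz 0.0467
cradle 1897 [ 615.8 -298.9] [202.2 121.3] corners [[554.0, -400.0], [676.0, -401.0], [677.0, -198.0], [556.0, -197.0]] medz 0.058
scanner 1071 [ 607.8 -291.3] [ 59.3 171.7] corners [[559.0, -215.0], [599.0, -382.0], [656.0, -368.0], [617.0, -201.0]] medz 0.0626
head 417 [ 607.8 -289.8] [ 48.9 166.9] corners [[562.0, -216.0], [606.0, -377.0], [653.0, -364.0], [609.0, -203.0]] medz 0.0657
spare 452 [765.4 218.5] [37.9 70.4] corners [[726.0, 210.0], [794.0, 190.0], [804.0, 227.0], [737.0, 247.0]] medz 0.0761
jar 440 [ 779.8 -204.2] [55.6 53.2] corners [[748.0, -182.0], [757.0, -235.0], [812.0, -226.0], [803.0, -173.0]] medz 0.0789
```

View pics/c1.png

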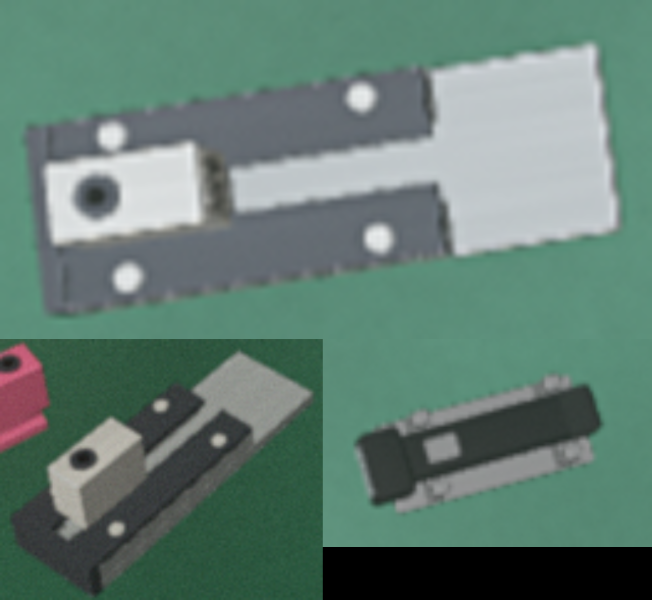

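The crop shows the barcode end of the slot dog facing the open end at crop (215,185), so it is the right one. The scanner's wide head is its left end, so the nose points to world +y. I refine the pan, scanner and open end, then move.

```bash
cat >> h.py <<'E'
def mv(p,yaw,tilt=None,st=None):
    "travel/turn from the present pose to tool-down at p (m), tool x at yaw deg"
    st=st or manip.sense();R=Ro.from_quat(st['tool_rot'])
    c,s_=np.cos(np.radians(yaw)),np.sin(np.radians(yaw))
    T=Ro.from_matrix(np.array([[c,s_,0],[s_,-c,0],[0,0,-1]]))
    d=R.inv().apply(np.array(p)-st['tcp_pos']);r=(R.inv()*T).as_rotvec()
    print('travel',(d/.8).round(4).tolist(),'turn',(r/np.pi).round(4).tolist(),'rows',np.ceil(max(np.linalg.norm(d)/.0417,np.degrees(np.linalg.norm(r))/7.16)))
E
python3 - <<'E'
from h import *
s=load('top');P=cloud(s);im=s['pixels'].astype(int)
for u,v in[(285,187),(349,191),(343,256),(276,250),(313,221)]:print('pan',w(s,u,v,.05).round(4))
# pan: colour classification on the scale top
sub=P[180:285,265:355].reshape(-1,3);c=im[180:285,265:355].reshape(-1,3)
m=(sub[:,2]>.035)&(c.mean(1)>150)
mask=np.zeros((480,640),np.uint8);mask[180:285,265:355]=m.reshape(105,90)
n,l,stt,_=cv2.connectedComponentsWithStats(mask);k=1+stt[1:,4].argmax()
Q=P[l==k];print('panfit',cv2.minAreaRect((Q[:,:2]*1000).astype(np.float32)))
m=(im.max(2)<75)&(P[:,:,2]>.05);m[:195]=0;m[255:]=0;m[:,:380]=0;m[:,475:]=0
Q=P[m];r=cv2.minAreaRect((Q[:,:2]*1000).astype(np.float32));print('scn',len(Q),r,cv2.boxPoints(r).round().tolist())
ax=np.linalg.svd(Q[:,:2]-Q[:,:2].mean(0),full_matrices=False)[2][0];ax*=np.sign(ax[1])
for _ in range(3):
    n=np.array([-ax[1],ax[0]]);c0=Q[:,:2].mean(0);a=(Q[:,:2]-c0)@ax;b=(Q[:,:2]-c0)@n
    h=np.arange(-.08,.05,.01);mid=[(b[(a>x)&(a<x+.01)].max()+b[(a>x)&(a<x+.01)].min())/2 for x in h]
    k,o=np.polyfit(h+.005,mid,1);ax=ax+k*n;ax/=np.linalg.norm(ax)
t=(Q[:,:2]-c0)@ax;print('axis yaw',np.degrees(np.arctan2(ax[1],ax[0])),'ends',c0+n*o+ax*t.min(),c0+n*o+ax*t.max())
for x in np.arange(t.min(),t.max(),.01):
    q=(t>=x)&(t<x+.01);print(round((x-t.min())*1e3),round(np.ptp(((Q[:,:2]-c0)@n)[q])*1e3),np.median(Q[q,2]).round(4),end=' | ')
print();mv((.50,-.2,.23),98.5)
E
```

```text
pan [0.7037 0.0532 0.05  ]
pan [ 0.6921 -0.1063  0.05  ]
pan [ 0.5299 -0.0897  0.05  ]
pan [0.5459 0.0749 0.05  ]
pan [ 0.6173 -0.0164  0.05  ]
panfit ((554.3211669921875, -3.0358428955078125), (154.3966522216797, 297.8879699707031), 83.82377624511719)
scn 919 ((546.2280883789062, -197.588623046875), (90.0975112915039, 389.2080993652344), 34.90135955810547) [[398.0, -64.0], [621.0, -383.0], [695.0, -331.0], [472.0, -12.0]]
axis yaw 105.28222236527988 ends [ 0.62985071 -0.37374436] [ 0.53492513 -0.0263314 ]
0 32 0.0621 | 10 33 0.0617 | 20 33 0.0617 | 30 32 0.0614 | 40 34 0.0617 | 50 34 0.0612 | 60 33 0.0607 | 70 32 0.0626 | 80 32 0.0626 | 90 32 0.0616 | 100 32 0.0625 | 110 33 0.0627 | 120 33 0.0611 | 130 33 0.061 | 140 48 0.0651 | 150 48 0.0666 | 160 47 0.066 | Traceback (most recent call last):
  File "<stdin>", line 19, in <module>
    return _methods._ptp(a, axis=axis, out=out, **kwargs)
           ~~~~~~~~~~~~~^^^^^^^^^^^^^^^^^^^^^^^^^^^^^^^^^
    umr_maximum(a, axis, None, out, keepdims),
    ~~~~~~~~~~~^^^^^^^^^^^^^^^^^^^^^^^^^^^^^^
ValueError: zero-size array to reduction operation maximum which has no identity
```

```bash
python3 - <<'E'
from h import *
s=load('top');P=cloud(s);im=s['pixels'].astype(int)
# pan edges: brightness contour in rectified scale frame
C=np.array([.5938,-.0075]);e=np.array([.994,-.11]);f=np.array([.11,.994])
for nm,base,d in(('x',0,e),('y',.02,f)):
    row=[]
    for a in np.arange(-.115,.116,.005):
        X=C+e*base*(nm=='y')+d*a;p=proj(s,[*X,.05]);row.append((round(a*1e3),int(im[int(round(p[1])),int(round(p[0]))].mean())))
    print(nm,row)
mv((.50,-.2,.23),98.5)
E
```

```text
x [(-115, 120), (-110, 104), (-105, 148), (-100, 150), (-95, 150), (-90, 149), (-85, 150), (-80, 151), (-75, 149), (-70, 150), (-65, 150), (-60, 149), (-55, 149), (-50, 147), (-45, 184), (-40, 199), (-35, 199), (-30, 200), (-25, 200), (-20, 199), (-15, 203), (-10, 200), (-5, 202), (0, 201), (5, 200), (10, 197), (15, 198), (20, 200), (25, 199), (30, 200), (35, 198), (40, 198), (45, 198), (50, 201), (55, 196), (60, 197), (65, 197), (70, 200), (75, 198), (80, 198), (85, 197), (90, 196), (95, 197), (100, 200), (105, 169), (110, 111), (115, 120)]
y [(-115, 121), (-110, 122), (-105, 122), (-100, 121), (-95, 124), (-90, 118), (-85, 148), (-80, 146), (-75, 189), (-70, 199), (-65, 200), (-60, 199), (-55, 199), (-50, 199), (-45, 199), (-40, 199), (-35, 200), (-30, 199), (-25, 199), (-20, 200), (-15, 200), (-10, 200), (-5, 200), (0, 200), (5, 200), (10, 200), (15, 200), (20, 200), (25, 199), (30, 199), (35, 199), (40, 199), (45, 199), (50, 198), (55, 199), (60, 199), (65, 199), (70, 200), (75, 148), (80, 147), (85, 143), (90, 121), (95, 122), (100, 120), (105, 121), (110, 121), (115, 120)]
travel [0.534, -0.3707, 0.0014] turn [-0.0004, -0.0005, -0.4601] rows 13.0
```

{"api": "apply_moves", "payload": {"claw": [1, 1, 1, 1, 1], "travel": [[0, 0, 0], [0, 0, 0], [0, 0, 0], [0, 0, 0], [0, 0, 0]], "turn": [[0, 0, -0.195], [0, 0, -0.195], [0, 0, -0.195], [0, 0, -0.195], [0, 0, -0.195]]}}

```text
t: 0.52
tcp_pos: [0.169, -0.6013, 0.2307]
tool_rot: [0.902, 0.432, 0.0, -0.001]
force: [-0.2, -0.3, 0.0]
finger_gap: 1.002
gripper_force: 0.0
```

{"api": "apply_moves", "payload": {"claw": [1, 1, 1, 1, 1], "travel": [[0, 0, 0], [0, 0, 0], [0, 0, 0], [0, 0, 0], [0, 0, 0]], "turn": [[0, 0, -0.195], [0, 0, -0.195], [0, 0, -0.195], [0, 0, -0.195], [0, 0, -0.195]]}}

```text
t: 0.93
tcp_pos: [0.169, -0.6012, 0.2307]
tool_rot: [0.73, 0.683, 0.0, -0.001]
force: [-0.2, 0.2, -0.6]
finger_gap: 0.997
gripper_force: 0.0
```

{"api": "apply_moves", "payload": {"claw": [1, 1, 1], "travel": [[0, 0, 0], [0, 0, 0], [0, 0, 0]], "turn": [[0, 0, -0.07], [0, 0, -0.07], [0, 0, -0.07]]}}

```text
t: 1.18
tcp_pos: [0.169, -0.6013, 0.2308]
tool_rot: [0.652, 0.758, 0.0, -0.0]
force: [0.3, 0.2, -0.2]
finger_gap: 0.995
gripper_force: 0.0
```

{"api": "apply_moves", "payload": {"claw": [1, 1, 1, 1, 1], "travel": [[0.145, 0.161, 0], [0.145, 0.161, 0], [0.145, 0.161, 0], [0.145, 0.161, 0], [0.145, 0.161, 0]], "turn": [[0, 0, 0], [0, 0, 0], [0, 0, 0], [0, 0, 0], [0, 0, 0]]}}

```text
t: 1.6
tcp_pos: [0.282, -0.4613, 0.2307]
tool_rot: [0.652, 0.758, 0.003, -0.002]
force: [-1.1, -0.3, 0.6]
finger_gap: 1.002
gripper_force: 0.0
```

{"api": "apply_moves", "payload": {"claw": [1, 1, 1, 1, 1], "travel": [[0.145, 0.161, 0], [0.145, 0.161, 0], [0.145, 0.161, 0], [0.145, 0.161, 0], [0.145, 0.161, 0]], "turn": [[0, 0, 0], [0, 0, 0], [0, 0, 0], [0, 0, 0], [0, 0, 0]]}}

```text
t: 2.02
tcp_pos: [0.3919, -0.3289, 0.2311]
tool_rot: [0.652, 0.758, 0.001, -0.001]
force: [-0.0, -0.3, 0.2]
finger_gap: 0.998
gripper_force: 0.0
```

{"api": "apply_moves", "payload": {"claw": [1, 1, 1, 1, 1], "travel": [[0.145, 0.161, 0], [0.145, 0.161, 0], [0.145, 0.161, 0], [0.145, 0.161, 0], [0.145, 0.161, 0]], "turn": [[0, 0, 0], [0, 0, 0], [0, 0, 0], [0, 0, 0], [0, 0, 0]]}}

```text
t: 2.43
tcp_pos: [0.5028, -0.1964, 0.2313]
tool_rot: [0.652, 0.758, 0.001, 0.0]
force: [-0.3, -0.7, 0.7]
finger_gap: 1.0
gripper_force: 0.0
```

{"api": "apply_moves", "payload": {"claw": [1, 1, 1, 1, 1], "travel": [[0.236, 0.031, 0], [0.236, 0.031, 0], [0.236, 0.031, 0], [0.236, 0.031, 0], [0.236, 0.031, 0]], "turn": [[0, 0, 0], [0, 0, 0], [0, 0, 0], [0, 0, 0], [0, 0, 0]]}}

```text
t: 2.85
tcp_pos: [0.4953, -0.0075, 0.2311]
tool_rot: [0.653, 0.757, -0.0, -0.001]
force: [-0.3, -0.7, 0.1]
finger_gap: 1.0
gripper_force: 0.0
```

{"api": "apply_moves", "payload": {"claw": [1, 1, 1, 1, 1], "travel": [[0.236, 0.031, 0], [0.236, 0.031, 0], [0.236, 0.031, 0], [0.236, 0.031, 0], [0.236, 0.031, 0]], "turn": [[0, 0, 0], [0, 0, 0], [0, 0, 0], [0, 0, 0], [0, 0, 0]]}}

```text
t: 3.27
tcp_pos: [0.493, 0.1829, 0.2313]
tool_rot: [0.653, 0.757, 0.0, -0.0]
force: [-0.1, 0.3, 0.1]
finger_gap: 0.999
gripper_force: 0.0
```

{"api": "apply_moves", "payload": {"claw": [1, 1, 1, 1, 1], "travel": [[0.236, 0.031, 0], [0.236, 0.031, 0], [0.236, 0.031, 0], [0.236, 0.031, 0], [0.236, 0.031, 0]], "turn": [[0, 0, 0], [0, 0, 0], [0, 0, 0], [0, 0, 0], [0, 0, 0]]}}

```text
t: 3.68
tcp_pos: [0.4902, 0.3739, 0.2312]
tool_rot: [0.653, 0.757, 0.001, -0.0]
force: [1.0, -0.3, -0.1]
finger_gap: 1.001
gripper_force: 0.0
```

```bash
python3 - <<'E'
from h import *
mv((.492,.376,.13),98.3)
mv((.492,.376,.047),98.3)
print(manip.sense()['tcp_pos'])
E
```

```text
travel [0.0021, 0.0025, 0.1265] turn [0.0004, -0.0004, 0.001] rows 3.0
travel [0.002, 0.0024, 0.2303] turn [0.0004, -0.0004, 0.001] rows 5.0
[0.49017955 0.37388534 0.2312024 ]
```

{"api": "apply_moves", "payload": {"claw": [1, 1, 1, 1, 1], "travel": [[0.002, 0.0024, 0.13], [0.002, 0.0024, 0.18], [0.002, 0.0024, 0.21], [0.002, 0.0024, 0.23], [0.002, 0.0024, 0.23]], "turn": [[0, 0, 0.001], [0, 0, 0.001], [0, 0, 0.001], [0, 0, 0.001], [0, 0, 0.001]]}}

```text
t: 4.1
tcp_pos: [0.489, 0.3699, 0.0416]
tool_rot: [0.655, 0.756, -0.004, -0.001]
force: [-0.2, 0.2, -0.8]
finger_gap: 1.002
gripper_force: 0.0
```

{"api": "apply_moves", "payload": {"claw": [0, -0.1, -0.2, -0.3, -0.3], "travel": [[0, 0, 0], [0, 0, 0], [0, 0, 0], [0, 0, 0], [0, 0, 0]], "turn": [[0, 0, 0], [0, 0, 0], [0, 0, 0], [0, 0, 0], [0, 0, 0]], "newtons": 40}}

```text
t: 4.52
tcp_pos: [0.4929, 0.373, 0.0497]
tool_rot: [0.654, 0.756, 0.002, 0.001]
force: [0.2, -0.1, 4.2]
finger_gap: 0.416
gripper_force: 43.5
```

{"api": "apply_moves", "payload": {"claw": [-0.5, -0.5, -0.5, -0.5, -0.5], "travel": [[0, 0, 0], [0, 0, 0], [0, 0, 0], [0, 0, 0], [0, 0, 0]], "turn": [[0, 0, 0], [0, 0, 0], [0, 0, 0], [0, 0, 0], [0, 0, 0]]}}

```text
t: 4.93
tcp_pos: [0.4929, 0.373, 0.0497]
tool_rot: [0.654, 0.756, 0.002, 0.001]
force: [-0.4, -1.9, 7.3]
finger_gap: 0.418
gripper_force: 43.9
```

{"api": "apply_moves", "payload": {"claw": [-0.5, -0.5, -0.5, -0.5, -0.5], "travel": [[0, 0, -0.002], [-0.015, 0, -0.002], [-0.035, 0, -0.002], [-0.055, 0, -0.002], [-0.075, 0, -0.002]], "turn": [[0, 0, 0], [0, 0, 0], [0, 0, 0], [0, 0, 0], [0, 0, 0]], "newtons": 60}}

```text
t: 5.35
tcp_pos: [0.5011, 0.3149, 0.0501]
tool_rot: [0.654, 0.756, 0.003, -0.0]
force: [1.3, 5.9, -1.9]
finger_gap: 0.413
gripper_force: 61.7
```

```bash
python3 - <<'E'
from h import *
s=manip.sense();print(s['force'],s['ft_torque'],s['tcp_pos'],s['finger_gap'])
t=snap('top');P=cloud(t)
def fit(name,box,lo,hi):
    u0,v0,u1,v1=box;Q=P[v0:v1,u0:u1].reshape(-1,3);Q=Q[(Q[:,2]>lo)&(Q[:,2]<hi)]
    print(name,cv2.minAreaRect((Q[:,:2]*1000).astype(np.float32)))
save(cv2.resize(np.hstack([t['pixels'][200:310,110:260],snap('side')['pixels'][300:410,170:320]]),(800,293)),'d1.png')
E
```

```text
[ 1.2698053   5.94241686 -1.88394418] [ 0.29997089 -0.11564506  0.05953048] [0.50111064 0.31488396 0.05010919] 0.41285148460009824
```

View pics/d1.png

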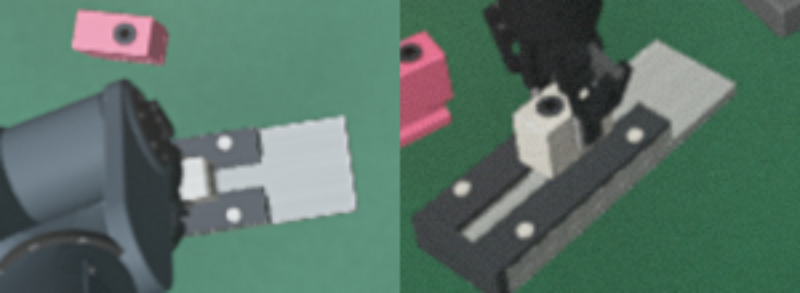

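The dog is gripped and has come about 60 mm along the slot: its block is at (195,180) in the left crop, and a gap shows behind it on the right. I go on to the open end.

{"api": "apply_moves", "payload": {"claw": [-0.5, -0.5, -0.5, -0.5, -0.5], "travel": [[-0.02, 0, 0], [-0.04, 0, 0], [-0.06, 0, 0], [-0.08, 0, 0], [-0.1, 0, 0]], "turn": [[0, 0, 0], [0, 0, 0], [0, 0, 0], [0, 0, 0], [0, 0, 0]]}}

```text
t: 5.87
tcp_pos: [0.5105, 0.2542, 0.0507]
tool_rot: [0.659, 0.752, 0.014, -0.009]
force: [-12.0, 81.9, -0.6]
finger_gap: 0.417
gripper_force: 59.7
```

{"api": "apply_moves", "payload": {"claw": [-0.5, -0.5, -0.5, -0.5, -0.5], "travel": [[-0.02, 0, 0], [-0.035, 0, 0], [-0.047, 0, 0], [-0.05, 0, 0], [-0.05, 0, 0]], "turn": [[0, 0, 0], [0, 0, 0], [0, 0, 0], [0, 0, 0], [0, 0, 0]]}}

```text
t: 6.28
tcp_pos: [0.5176, 0.1937, 0.0489]
tool_rot: [0.654, 0.756, -0.0, 0.0]
force: [-1.0, 0.1, -0.1]
finger_gap: 0.248
gripper_force: 0.0
```

```bash
python3 - <<'E'
from h import *
s=manip.sense();print(s['force'],s['ft_torque'],s['tcp_pos'],s['finger_gap'])
save(cv2.resize(np.hstack([snap('top')['pixels'][200:310,110:260],snap('side')['pixels'][270:380,180:330]]),(800,293)),'d2.png')
E
```

```text
[-0.95416982  0.13038706 -0.12529787] [-0.04982051  0.05634083 -0.07497083] [0.5175868  0.19365489 0.0488829 ] 0.24758436101582632
```

View pics/d2.png

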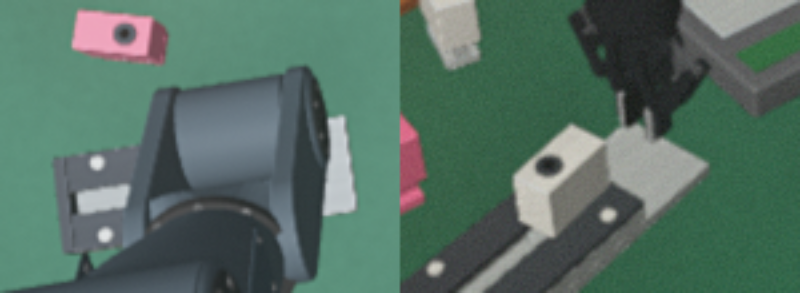

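The gripper slipped off when the dog jammed: the dog stands near the lip ends (565,175 right crop). I'll lift away, measure and re-grip.

{"api": "apply_moves", "payload": {"claw": [-0.2, 0.5, 1, 1, 1], "travel": [[0, 0, -0.05], [0, 0, -0.1], [0, 0, -0.15], [-0.05, 0, -0.15], [-0.1, 0, -0.15]], "turn": [[0, 0, 0], [0, 0, 0], [0, 0, 0], [0, 0, 0], [0, 0, 0]]}}

```text
t: 6.8
tcp_pos: [0.531, 0.1158, 0.172]
tool_rot: [0.653, 0.758, 0.002, 0.003]
force: [0.3, -0.5, -0.8]
finger_gap: 0.94
gripper_force: 0.0
```

{"api": "apply_moves", "payload": {"claw": [1, 1, 1, 1, 1], "travel": [[-0.05, 0, 0], [-0.1, 0, 0], [-0.15, 0, 0], [-0.18, 0, 0], [-0.18, 0, 0]], "turn": [[0, 0, 0], [0, 0, 0], [0, 0, 0], [0, 0, 0], [0, 0, 0]]}}

```text
t: 7.22
tcp_pos: [0.5514, -0.0329, 0.1691]
tool_rot: [0.657, 0.754, -0.0, 0.002]
force: [0.4, 0.0, -1.4]
finger_gap: 1.001
gripper_force: 0.0
```

```bash
python3 - <<'E'
from h import *
s=snap('top');P=cloud(s);im=s['pixels']
Z=P[235:300,122:252,2]
m=((Z>.080)&(Z<.097)).astype(np.uint8);n,l,st,_=cv2.connectedComponentsWithStats(m)
for k in range(1,n):
    if st[k,4]>100:
        Q=P[235:300,122:252][l==k];r=cv2.minAreaRect((Q[:,:2]*1000).astype(np.float32));A=np.c_[Q[:,:2]-Q[:,:2].mean(0),np.ones(len(Q))]
        print(len(Q),r,cv2.boxPoints(r).round(1).tolist(),'plane',np.linalg.lstsq(A,Q[:,2],rcond=None)[0])
# rail long edges at z=.035 by brightness profiles across
d=np.array([.149,-.989]);n_=np.array([.989,.149]);O=np.array([.511,.2455])-.05*d
for a in(-.12,-.1,-.02,.0,.06,.09,.12):
    z=.035 if a<.05 else .012
    X=[O+a*d+n_*b for b in np.arange(-.056,.057,.001)]
    p=[proj(s,[*x,z]) for x in X];g=np.array([cv2.getRectSubPix(im.astype(np.float32),(1,1),tuple(map(float,q)))[0,0]@np.array([1.,0,0]) for q in p])
    dg=np.gradient(cv2.GaussianBlur(g[None],(1,1),0)[0] if 0 else np.convolve(g,np.ones(3)/3,'same'))
    lo=np.abs(dg[2:25]).argmax()+2-56;hi=np.abs(dg[88:111]).argmax()+88-56
    print(a,lo,hi,(lo+hi)/2)
save(cv2.resize(im[225:305,115:255],(800,457),interpolation=cv2.INTER_CUBIC),'d3.png')
E
```

```text
457 ((504.9544372558594, 287.9720764160156), (36.61724853515625, 72.39662170410156), 11.49065113067627) [[479.79998779296875, 319.79998779296875], [494.20001220703125, 248.89999389648438], [530.0999755859375, 256.1000061035156], [515.7000122070312, 327.1000061035156]] plane [0.01006006 0.02430614 0.08799057]
-0.12 -44 44 0.0
-0.1 -40 42 1.0
-0.02 -47 44 -1.5
0.0 -48 47 -0.5
0.06 -45 46 0.5
0.09 -46 46 0.0
0.12 -46 46 0.0
```

View pics/d3.png

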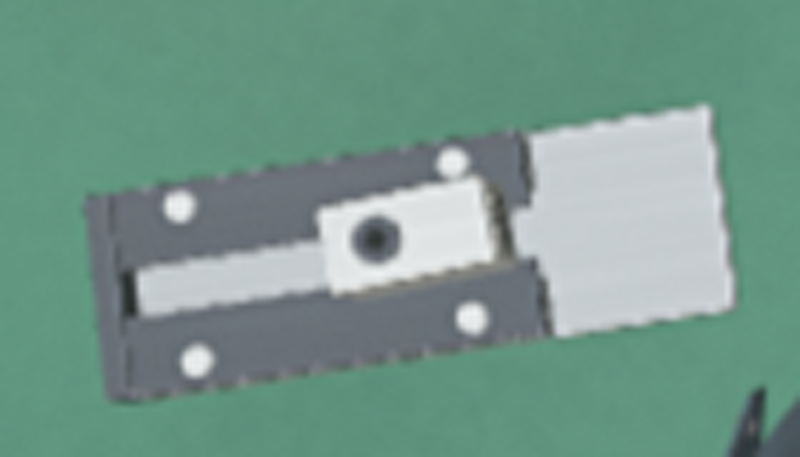

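```bash
python3 - <<'E'
from h import *
s=load('top');P=cloud(s)
O=np.array([.5036,.295]);d=np.array([.149,-.989]);n=np.array([.989,.149])
for cx,cy in((180,206),(453,162),(472,318),(197,361)):
    u=round(cx/5.714+115);v=round(cy/5.7125+225);q=P[v-2:v+3,u-2:u+3].reshape(-1,3);X=np.median(q,0)
    print((u,v),X.round(4),'rail',((X[:2]-O)@d*1e3).round(1),((X[:2]-O)@n*1e3).round(1),'z',q[:,2].round(3).tolist())
mv((.505,.288,.169),98.6)
E
```

```text
(147, 261) [0.522  0.3966 0.0376] rail -97.8 33.3 z [0.037, 0.041, 0.039, 0.032, 0.037, 0.039, 0.034, 0.038, 0.034, 0.034, 0.04, 0.035, 0.036, 0.041, 0.038, 0.039, 0.038, 0.033, 0.037, 0.033, 0.038, 0.04, 0.039, 0.034, 0.041]
(194, 253) [0.5415 0.2803 0.0363] rail 20.2 35.3 z [0.038, 0.037, 0.037, 0.033, 0.034, 0.036, 0.044, 0.03, 0.032, 0.029, 0.035, 0.034, 0.034, 0.036, 0.026, 0.042, 0.038, 0.036, 0.04, 0.038, 0.04, 0.039, 0.036, 0.037, 0.034]
(198, 281) [0.4717 0.2687 0.0361] rail 21.2 -35.4 z [0.038, 0.03, 0.035, 0.038, 0.033, 0.036, 0.041, 0.037, 0.04, 0.035, 0.034, 0.039, 0.036, 0.036, 0.034, 0.042, 0.04, 0.035, 0.03, 0.037, 0.038, 0.033, 0.036, 0.035, 0.031]
(149, 288) [0.4552 0.39   0.0352] rail -101.1 -33.7 z [0.036, 0.035, 0.034, 0.031, 0.034, 0.035, 0.039, 0.033, 0.039, 0.04, 0.042, 0.036, 0.035, 0.044, 0.037, 0.04, 0.034, 0.036, 0.032, 0.034, 0.034, 0.032, 0.039, 0.033, 0.036]
travel [0.4019, -0.0009, -0.0003] turn [0.0001, 0.0001, -0.0034] rows 8.0
```

{"api": "apply_moves", "payload": {"claw": [1, 1, 1, 1, 1], "travel": [[0.05, 0, 0], [0.1, 0, 0], [0.15, 0, 0], [0.2, 0, 0], [0.25, 0, 0]], "turn": [[0, 0, -0.0034], [0, 0, -0.0034], [0, 0, -0.0034], [0, 0, -0.0034], [0, 0, -0.0034]]}}

```text
t: 7.68
tcp_pos: [0.5193, 0.1732, 0.1688]
tool_rot: [0.65, 0.76, -0.0, -0.001]
force: [0.6, 0.5, -0.4]
finger_gap: 0.999
gripper_force: 0.0
```

{"api": "apply_moves", "payload": {"claw": [1, 1, 1, 1, 1], "travel": [[0.05, 0, 0], [0.1, 0, 0], [0.14, 0, 0], [0.15, 0, 0], [0.15, 0, 0]], "turn": [[0, 0, 0], [0, 0, 0], [0, 0, 0], [0, 0, 0], [0, 0, 0]]}}

```text
t: 8.1
tcp_pos: [0.5004, 0.2923, 0.1687]
tool_rot: [0.648, 0.762, -0.0, -0.0]
force: [0.2, -1.1, 0.5]
finger_gap: 1.002
gripper_force: 0.0
```

```bash
python3 - <<'E'
from h import *
mv((.505,.288,.053),98.6)
E
```

```text
travel [-0.0063, 0.0049, 0.1446] turn [-0.0002, -0.0001, 0.0034] rows 3.0
```

{"api": "apply_moves", "payload": {"claw": [1, 1, 1, 1, 1], "travel": [[-0.0063, 0.0049, 0.05], [-0.0063, 0.0049, 0.1], [-0.0063, 0.0049, 0.13], [-0.0063, 0.0049, 0.1446], [-0.0063, 0.0049, 0.1446]], "turn": [[0, 0, 0.0034], [0, 0, 0.0034], [0, 0, 0.0034], [0, 0, 0.0034], [0, 0, 0.0034]]}}

```text
t: 8.52
tcp_pos: [0.505, 0.2831, 0.0505]
tool_rot: [0.655, 0.756, -0.003, -0.002]
force: [-0.7, -0.7, -0.1]
finger_gap: 1.002
gripper_force: 0.0
```

{"api": "apply_moves", "payload": {"claw": [0, -0.1, -0.2, -0.3, -0.5], "travel": [[0, 0, 0], [0, 0, 0], [0, 0, 0], [0, 0, 0], [0, 0, 0]], "turn": [[0, 0, 0], [0, 0, 0], [0, 0, 0], [0, 0, 0], [0, 0, 0]], "newtons": 60}}

```text
t: 8.93
tcp_pos: [0.5074, 0.2851, 0.0552]
tool_rot: [0.654, 0.757, 0.001, 0.001]
force: [-1.8, -0.4, 6.1]
finger_gap: 0.42
gripper_force: 57.9
```

{"api": "apply_moves", "payload": {"claw": [-0.5, -0.5], "travel": [[-0.004, 0, 0], [-0.008, 0, 0]], "turn": [[0, 0, 0], [0, 0, 0]]}}

```text
t: 9.1
tcp_pos: [0.508, 0.2809, 0.0554]
tool_rot: [0.655, 0.756, 0.002, -0.001]
force: [-4.5, 9.7, 2.3]
finger_gap: 0.417
gripper_force: 59.8
```

```bash
python3 - <<'E'
from h import *
s=manip.sense();print(s['force'],s['ft_torque'],s['tcp_pos'],s['finger_gap'])
mv((.505,.288,.053),98.6)
E
```

```text
[-4.49007511  9.70503046  2.26339437] [1.41807401 0.33463307 0.06849641] [0.50803745 0.28094282 0.05540837] 0.41681707337247587
travel [0.0093, -0.0025, 0.003] turn [0.0009, -0.0013, -0.0021] rows 1.0
```

{"api": "apply_moves", "payload": {"claw": [-0.5, -0.5, -0.5], "travel": [[0.004, -0.002, 0], [0.004, -0.004, 0], [0.004, -0.004, 0]], "turn": [[0, 0, 0], [0, 0, 0], [0, 0, 0]]}}

```text
t: 9.35
tcp_pos: [0.5074, 0.2814, 0.0551]
tool_rot: [0.654, 0.757, 0.003, 0.003]
force: [3.1, -3.2, 6.6]
finger_gap: 0.419
gripper_force: 58.9
```

```bash
python3 - <<'E'
from h import *
s=manip.sense();print(s['force'],s['ft_torque'],s['tcp_pos'],s['finger_gap'],Ro.from_quat(s['tool_rot']).as_matrix()[:,0])
x=s['tcp_pos'][:2]-[.5036,.295];print(x@[.149,-.989],x@[.989,.149])
E
```

```text
[ 3.12810667 -3.16255615  6.59288021] [-0.58466549 -0.86916542 -0.02490007] [0.50741547 0.28143027 0.05509215] 0.41866818750433293 [-1.45324644e-01  9.89383976e-01 -3.09592593e-04]
0.013988964051943456 0.0017516059409841667
```

{"api": "apply_moves", "payload": {"claw": [-0.5, -0.5, -0.5], "travel": [[0, 0, -0.004], [-0.004, 0, -0.004], [-0.01, 0, -0.004]], "turn": [[0, 0, 0], [0, 0, 0], [0, 0, 0]]}}

```text
t: 9.6
tcp_pos: [0.506, 0.2744, 0.0561]
tool_rot: [0.654, 0.756, 0.001, -0.0]
force: [2.9, 3.0, -6.0]
finger_gap: 0.419
gripper_force: 61.0
```

```bash
cat > st.py <<'E'
from h import *
s=manip.sense();print('F',s['force'].round(1),'T',s['ft_torque'].round(2),s['tcp_pos'].round(4),s['finger_gap'].round(3),Ro.from_quat(s['tool_rot']).as_matrix()[:,0].round(3))
x=s['tcp_pos'][:2]-[.5036,.295];print('rail',x@[.149,-.989],x@[.989,.149])
E
python3 st.py
```

```text
Traceback (most recent call last):
  File "st.py", line 2, in <module>
    s=manip.sense();print('F',s['force'].round(1),'T',s['ft_torque'].round(2),s['tcp_pos'].round(4),s['finger_gap'].round(3),Ro.from_quat(s['tool_rot']).as_matrix()[:,0].round(3))
                                                                                                    ^^^^^^^^^^^^^^^^^^^^^
AttributeError: 'float' object has no attribute 'round'
```

{"api": "apply_moves", "payload": {"claw": [-0.5, -0.5, -0.5, -0.5], "travel": [[-0.007, 0.0005, 0], [-0.014, 0.001, 0], [-0.021, 0.001, 0], [-0.028, 0.001, 0]], "turn": [[0, 0, 0], [0, 0, 0], [0, 0, 0], [0, 0, 0]]}}

```text
t: 9.93
tcp_pos: [0.5096, 0.2507, 0.0561]
tool_rot: [0.654, 0.756, 0.0, -0.0]
force: [3.8, 2.7, -7.7]
finger_gap: 0.421
gripper_force: 61.1
```

```bash
sed -i "s/s\['finger_gap'\].round(3)/round(s['finger_gap'],3)/" st.py; python3 st.py
```

```text
F [ 3.8  2.7 -7.7] T [ 0.62 -0.76 -0.15] [0.5096 0.2507 0.0561] 0.421 [-0.144  0.99   0.   ]
rail 0.04468243620928372 -0.0006408707997887408
```

{"api": "apply_moves", "payload": {"claw": [-0.5, -0.5, -0.5, -0.5, -0.5], "travel": [[-0.008, 0.0008, 0], [-0.016, 0.001, 0], [-0.024, 0.001, 0], [-0.032, 0.001, 0], [-0.04, 0.001, 0]], "turn": [[0, 0, 0], [0, 0, 0], [0, 0, 0], [0, 0, 0], [0, 0, 0]]}}

```text
t: 10.35
tcp_pos: [0.5145, 0.2189, 0.0564]
tool_rot: [0.654, 0.756, -0.0, -0.0]
force: [1.5, 1.3, -6.5]
finger_gap: 0.417
gripper_force: 61.4
```

```bash
python3 st.py
```

```text
F [ 1.5  1.3 -6.5] T [ 0.41 -0.52 -0.07] [0.5145 0.2189 0.0564] 0.417 [-0.144  0.99  -0.   ]
rail 0.07689353076751981 -0.0005222112300341239
```

{"api": "apply_moves", "payload": {"claw": [-0.5, -0.5, -0.5, -0.5, -0.5], "travel": [[-0.008, 0, 0], [-0.016, 0, 0], [-0.024, 0, 0], [-0.031, 0, 0], [-0.031, 0, 0]], "turn": [[0, 0, 0], [0, 0, 0], [0, 0, 0], [0, 0, 0], [0, 0, 0]]}}

```text
t: 10.77
tcp_pos: [0.5178, 0.1937, 0.0562]
tool_rot: [0.654, 0.756, -0.001, -0.0]
force: [-0.5, 0.5, -6.9]
finger_gap: 0.416
gripper_force: 62.2
```

```bash
python3 - <<'E'
exec(open('st.py').read())
mv((.52,.19,.15),98.6)
save(cv2.resize(snap('side')['pixels'][260:380,200:360],(800,600)),'d4.png')
E
```

```text
F [-0.5  0.5 -6.9] T [-0.08  0.01 -0.01] [0.5178 0.1937 0.0562] 0.416 [-0.144  0.99  -0.001]
rail 0.10226000775626388 -0.0010199582929798024
travel [-0.0051, 0.0018, -0.1173] turn [-0.0007, 0.0002, -0.0019] rows 3.0
```

View pics/d4.png

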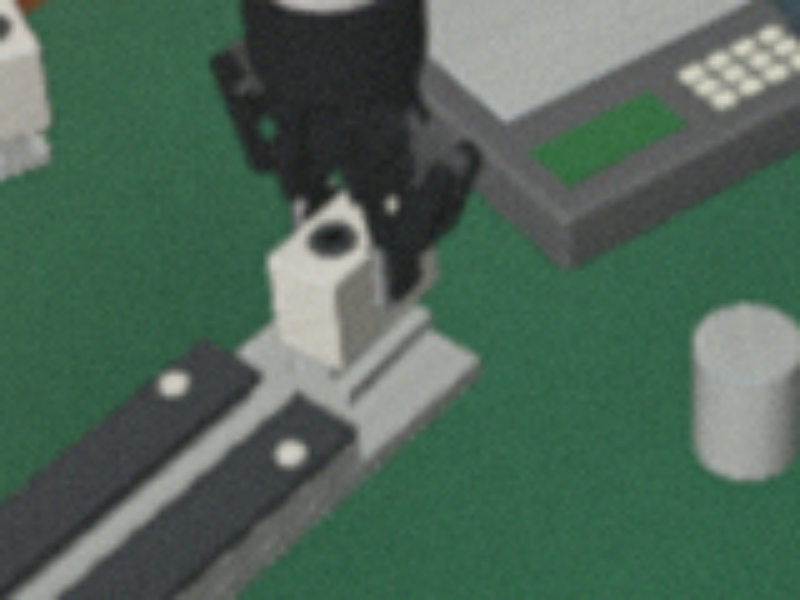

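The dog stands free of the lips on the bare floor, its foot at (400,340) past the lip ends at (350,400), and it is held. Lift and carry it to the pan.

{"api": "apply_moves", "payload": {"claw": [-0.5, -0.5, -0.5, -0.5, -0.5], "travel": [[0, 0, -0.02], [0, 0, -0.06], [0, 0, -0.1], [0, 0, -0.13], [0, 0, -0.14]], "turn": [[0, 0, 0], [0, 0, 0], [0, 0, 0], [0, 0, 0], [0, 0, 0]]}}

```text
t: 11.23
tcp_pos: [0.5204, 0.1959, 0.1722]
tool_rot: [0.654, 0.757, 0.003, 0.002]
force: [1.4, -0.5, -6.4]
finger_gap: 0.417
gripper_force: 62.5
```

{"api": "apply_moves", "payload": {"claw": [-0.5, -0.5, -0.5, -0.5, -0.5], "travel": [[-0.02, 0.007, 0], [-0.05, 0.017, 0], [-0.085, 0.029, 0], [-0.12, 0.04, 0], [-0.15, 0.05, 0]], "turn": [[0, 0, 0], [0, 0, 0], [0, 0, 0], [0, 0, 0], [0, 0, 0]]}}

```text
t: 11.65
tcp_pos: [0.5749, 0.081, 0.1671]
tool_rot: [0.654, 0.757, -0.001, -0.001]
force: [-0.1, 0.7, -7.0]
finger_gap: 0.418
gripper_force: 62.3
```

{"api": "apply_moves", "payload": {"claw": [-0.5, -0.5, -0.5, -0.5, -0.5], "travel": [[-0.035, 0.012, 0], [-0.07, 0.023, 0], [-0.1, 0.033, 0], [-0.12, 0.04, 0], [-0.125, 0.042, 0]], "turn": [[0, 0, -0.01], [0, 0, -0.02], [0, 0, -0.03], [0, 0, -0.037], [0, 0, -0.037]]}}

```text
t: 12.07
tcp_pos: [0.624, -0.015, 0.1669]
tool_rot: [0.61, 0.793, -0.001, 0.0]
force: [0.0, -0.8, -6.6]
finger_gap: 0.417
gripper_force: 62.3
```

```bash
python3 - <<'E'
exec(open('st.py').read())
mv((.6233,-.0151,.096),105.3)
E
```

```text
F [ 0.  -0.8 -6.6] T [-0.02 -0.06  0.01] [ 0.624  -0.015   0.1669] 0.417 [-0.256  0.967 -0.001]
rail 0.32451458625103374 0.07293059148319614
travel [0.0002, -0.0009, 0.0886] turn [-0.0002, 0.0004, -0.0025] rows 2.0
```

Lower quickly to 3 mm above contact, then slowly until the force shows contact.

{"api": "apply_moves", "payload": {"claw": [-0.5, -0.5, -0.5, -0.5, -0.5], "travel": [[0, 0, 0.03], [0, 0, 0.06], [0, 0, 0.08], [0, 0, 0.087], [0, 0, 0.0875]], "turn": [[0, 0, 0], [0, 0, 0], [0, 0, 0], [0, 0, 0], [0, 0, 0]]}}

```text
t: 12.48
tcp_pos: [0.6206, -0.0107, 0.0957]
tool_rot: [0.609, 0.793, -0.001, -0.003]
force: [0.5, 0.5, -7.0]
finger_gap: 0.415
gripper_force: 62.1
```

{"api": "apply_moves", "payload": {"claw": [-0.5, -0.5, -0.5], "travel": [[0, 0, 0.001], [0, 0, 0.002], [0, 0, 0.002]], "turn": [[0, 0, 0], [0, 0, 0], [0, 0, 0]]}}

```text
t: 12.73
tcp_pos: [0.624, -0.0118, 0.098]
tool_rot: [0.609, 0.793, 0.001, 0.001]
force: [0.5, -0.4, -5.8]
finger_gap: 0.419
gripper_force: 62.2
```

{"api": "apply_moves", "payload": {"claw": [-0.5, -0.5, -0.5], "travel": [[0, 0, 0.001], [0, 0, 0.002], [0, 0, 0.002]], "turn": [[0, 0, 0], [0, 0, 0], [0, 0, 0]]}}

```text
t: 12.98
tcp_pos: [0.6232, -0.0119, 0.0957]
tool_rot: [0.609, 0.793, 0.0, 0.0]
force: [-0.1, 0.9, -6.2]
finger_gap: 0.419
gripper_force: 62.2
```

{"api": "apply_moves", "payload": {"claw": [-0.5, -0.5, -0.5], "travel": [[-0.003, 0, 0.001], [-0.003, 0, 0.002], [-0.003, 0, 0.002]], "turn": [[0, 0, 0], [0, 0, 0], [0, 0, 0]]}}

```text
t: 13.23
tcp_pos: [0.6237, -0.0144, 0.0935]
tool_rot: [0.609, 0.793, -0.0, -0.0]
force: [-0.6, 0.8, -6.8]
finger_gap: 0.419
gripper_force: 62.2
```

{"api": "apply_moves", "payload": {"claw": [-0.5, -0.5, -0.5], "travel": [[0, 0, 0.001], [0, 0, 0.0015], [0, 0, 0.0015]], "turn": [[0, 0, 0], [0, 0, 0], [0, 0, 0]]}}

```text
t: 13.48
tcp_pos: [0.6237, -0.0143, 0.0933]
tool_rot: [0.609, 0.793, -0.0, 0.0]
force: [-2.6, -0.3, 0.9]
finger_gap: 0.415
gripper_force: 62.9
```

{"api": "apply_moves", "payload": {"claw": [-0.1, 0.1, 0.3, 0.5, 0.5], "travel": [[0, 0, 0], [0, 0, 0], [0, 0, 0], [0, 0, 0], [0, 0, 0]], "turn": [[0, 0, 0], [0, 0, 0], [0, 0, 0], [0, 0, 0], [0, 0, 0]]}}

```text
t: 13.9
tcp_pos: [0.6243, -0.0142, 0.0927]
tool_rot: [0.609, 0.793, 0.0, 0.001]
force: [-0.3, -0.6, -0.4]
finger_gap: 0.744
gripper_force: 0.0
```

{"api": "apply_moves", "payload": {"claw": [0.8, 1, 1, 1, 1], "travel": [[0, 0, -0.03], [0, 0, -0.06], [0, 0, -0.1], [0, 0, -0.13], [0, 0, -0.14]], "turn": [[0, 0, 0], [0, 0, 0], [0, 0, 0], [0, 0, 0], [0, 0, 0]]}}

```text
t: 14.32
tcp_pos: [0.6263, -0.0146, 0.2089]
tool_rot: [0.609, 0.793, 0.002, 0.004]
force: [0.6, -0.8, -0.2]
finger_gap: 0.996
gripper_force: 0.0
```

{"api": "apply_moves", "payload": {"claw": [1, 1, 1, 1, 1], "travel": [[-0.05, -0.01, 0], [-0.1, -0.03, 0], [-0.15, -0.05, 0], [-0.18, -0.06, 0], [-0.18, -0.06, 0]], "turn": [[0, 0, 0], [0, 0, 0], [0, 0, 0], [0, 0, 0], [0, 0, 0]]}}

```text
t: 14.73
tcp_pos: [0.6142, -0.1719, 0.2036]
tool_rot: [0.611, 0.791, -0.001, 0.001]
force: [0.2, 0.1, -0.8]
finger_gap: 1.0
gripper_force: 0.0
```

```bash
python3 - <<'E'
from h import *
s=snap('top');P=cloud(s);im=s['pixels']
mv((.608,-.2946,.16),105.3)
Z=P[170:290,250:370,2]
m=((Z>.116)&(Z<.137)).astype(np.uint8);n,l,st,_=cv2.connectedComponentsWithStats(m)
for k in range(1,n):
    if st[k,4]>150:
        Q=P[170:290,250:370][l==k];r=cv2.minAreaRect((Q[:,:2]*1000).astype(np.float32));A=np.c_[Q[:,:2]-Q[:,:2].mean(0),np.ones(len(Q))]
        print(len(Q),r,cv2.boxPoints(r).round(1).tolist(),'plane',np.linalg.lstsq(A,Q[:,2],rcond=None)[0])
t=snap('side')
save(np.hstack([cv2.resize(im[170:290,250:370],(400,400)),cv2.resize(t['pixels'][190:320,255:385],(400,400))]),'e1.png')
E
```

```text
travel [-0.1502, -0.0471, 0.0543] turn [-0.0001, -0.0, -0.0034] rows 4.0
459 ((621.1380004882812, -11.68463134765625), (36.3020133972168, 70.18081665039062), 17.891801834106445) [[593.0999755859375, 16.100000381469727], [614.5999755859375, -50.70000076293945], [649.2000122070312, -39.5], [627.5999755859375, 27.299999237060547]] plane [0.02594867 0.02070425 0.12580676]
```

View pics/e1.png

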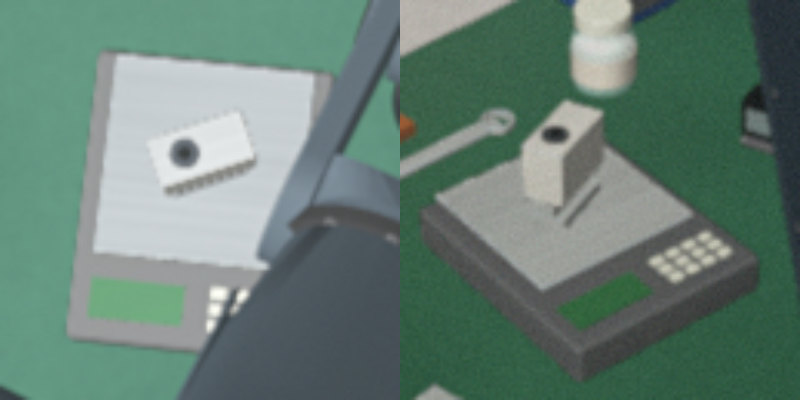

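The dog stands upright in the middle of the pan (left crop 200,150), label toward −y. Now the scanner.

{"api": "apply_moves", "payload": {"claw": [1, 1, 1, 1, 1], "travel": [[-0.05, -0.015, 0.02], [-0.1, -0.031, 0.04], [-0.14, -0.044, 0.05], [-0.15, -0.047, 0.054], [-0.15, -0.047, 0.054]], "turn": [[0, 0, -0.003], [0, 0, -0.003], [0, 0, -0.003], [0, 0, -0.003], [0, 0, -0.003]]}}

```text
t: 15.25
tcp_pos: [0.6085, -0.2925, 0.1592]
tool_rot: [0.606, 0.795, -0.0, -0.001]
force: [-0.4, -0.7, -0.0]
finger_gap: 0.997
gripper_force: 0.0
```

```bash
python3 - <<'E'
from h import *
mv((.608,-.2946,.027),105.3)
E
```

```text
travel [-0.0027, -0.001, 0.1652] turn [-0.0005, -0.0006, 0.0004] rows 4.0
```

{"api": "apply_moves", "payload": {"claw": [1, 1, 1, 1, 1], "travel": [[-0.0027, -0.001, 0.05], [-0.0027, -0.001, 0.1], [-0.0027, -0.001, 0.14], [-0.0027, -0.001, 0.16], [-0.0027, -0.001, 0.165]], "turn": [[0, 0, 0], [0, 0, 0], [0, 0, 0], [0, 0, 0], [0, 0, 0]]}}

```text
t: 15.67
tcp_pos: [0.607, -0.2887, 0.0253]
tool_rot: [0.604, 0.797, 0.0, -0.004]
force: [0.6, 0.5, 0.3]
finger_gap: 1.002
gripper_force: 0.0
```

{"api": "apply_moves", "payload": {"claw": [0.3, 0, -0.15, -0.3, -0.6], "travel": [[0, 0, 0], [0, 0, 0], [0, 0, 0], [0, 0, 0], [0, 0, 0]], "turn": [[0, 0, 0], [0, 0, 0], [0, 0, 0], [0, 0, 0], [0, 0, 0]], "newtons": 35}}

```text
t: 16.08
tcp_pos: [0.6102, -0.2942, 0.0315]
tool_rot: [0.605, 0.796, 0.0, 0.002]
force: [0.0, 1.6, 5.7]
finger_gap: 0.397
gripper_force: 36.6
```

{"api": "apply_moves", "payload": {"claw": [-0.6, -0.6], "travel": [[0, 0, 0], [0, 0, 0]], "turn": [[0, 0, 0], [0, 0, 0]]}}

```text
t: 16.25
tcp_pos: [0.6102, -0.2942, 0.0315]
tool_rot: [0.605, 0.796, 0.0, 0.002]
force: [0.3, 1.3, 6.5]
finger_gap: 0.395
gripper_force: 36.6
```

```bash
python3 st.py
```

```text
F [0.3 1.3 6.5] T [0.19 0.   0.04] [ 0.6102 -0.2942  0.0315] 0.395 [-0.267  0.964 -0.002]
rail 0.598586229831379 0.01766758342407847
```

{"api": "apply_moves", "payload": {"claw": [-0.6, -0.6, -0.6, -0.6, -0.6], "travel": [[0, 0, -0.01], [0, 0, -0.03], [0, 0, -0.055], [0, 0, -0.073], [0, 0, -0.073]], "turn": [[0, 0, 0], [0, 0, 0], [0, 0, 0], [0, 0, 0], [0, 0, 0]]}}

```text
t: 16.67
tcp_pos: [0.6108, -0.295, 0.0913]
tool_rot: [0.605, 0.796, 0.0, 0.003]
force: [0.5, -0.8, -1.7]
finger_gap: 0.392
gripper_force: 35.7
```

```bash
python3 - <<'E'
exec(open('st.py').read())
mv((.676,-.2077,.087),106)
E
```

```text
F [ 0.5 -0.8 -1.7] T [-0.03 -0.05  0.01] [ 0.6108 -0.295   0.0913] 0.392 [-0.267  0.964 -0.005]
rail 0.5994727562363822 0.018094806725402836
travel [0.0834, 0.1077, 0.0054] turn [0.0013, 0.0016, -0.0028] rows 3.0
```

{"api": "apply_moves", "payload": {"claw": [-0.6, -0.6, -0.6, -0.6, -0.6], "travel": [[0.012, 0.016, 0], [0.035, 0.045, 0], [0.06, 0.077, 0.001], [0.077, 0.099, 0.002], [0.0834, 0.1077, 0.003]], "turn": [[0, 0, -0.001], [0, 0, -0.002], [0, 0, -0.003], [0, 0, -0.003], [0, 0, -0.003]]}}

```text
t: 17.08
tcp_pos: [0.6753, -0.2017, 0.0835]
tool_rot: [0.6, 0.8, 0.001, -0.001]
force: [0.2, -0.4, -3.3]
finger_gap: 0.395
gripper_force: 35.6
```

{"api": "apply_moves", "payload": {"claw": [-0.6, -0.6, -0.6], "travel": [[0, 0, 0], [0, 0, 0], [0, 0, 0]], "turn": [[0, 0, 0], [0, 0, 0], [0, 0, 0]]}}

```text
t: 17.33
tcp_pos: [0.6731, -0.2069, 0.0844]
tool_rot: [0.602, 0.799, -0.0, -0.001]
force: [0.4, -0.2, -2.7]
finger_gap: 0.396
gripper_force: 35.6
```

```bash
python3 - <<'E'
exec(open('st.py').read())
mv((.676,-.2077,.0865),106)
t=snap('side');s_=snap('top')
save(np.hstack([cv2.resize(s_['pixels'][170:270,290:440],(450,300)),cv2.resize(t['pixels'][160:280,300:440],(350,300))]),'f1.png')
E
```

```text
F [ 0.4 -0.2 -2.7] T [-0.   -0.02  0.07] [ 0.6731 -0.2069  0.0844] 0.396 [-0.276  0.961  0.001]
rail 0.5216658656928448 0.09287666979678885
travel [-0.0019, 0.0032, -0.0026] turn [-0.0006, -0.0002, 0.0001] rows 1.0
```

View pics/f1.png

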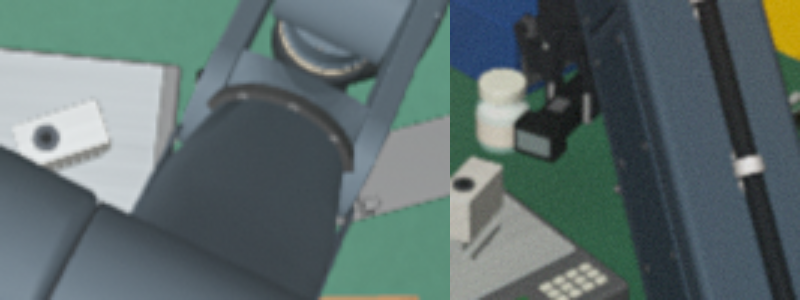

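The scanner is level with its window toward the dog (right crop 535,143). I apply the small correction and check the lens by depth.

{"api": "apply_moves", "payload": {"claw": [-0.6, -0.6, -0.6], "travel": [[-0.002, 0.003, -0.0026], [-0.002, 0.003, -0.0026], [-0.002, 0.003, -0.0026]], "turn": [[0, 0, 0], [0, 0, 0], [0, 0, 0]]}}

```text
t: 17.68
tcp_pos: [0.6771, -0.2082, 0.0878]
tool_rot: [0.602, 0.799, 0.0, 0.001]
force: [0.3, 0.4, -1.9]
finger_gap: 0.395
gripper_force: 35.6
```

```bash
python3 - <<'E'
exec(open('st.py').read())
p=load('side');print('lens before corr',w(p,334,217).round(4), 'pix',p['pixels'][217,334])
t=snap('side');P=cloud(t);im=t['pixels'].astype(int)
# window pixels: grey on the black head
a=im[205:232,322:350].mean(2);m=np.zeros((480,640),bool);m[205:232,322:350]=a>95
Q=P[m];k=(np.abs(Q-np.array([.652,-.123,.102]))<[.05,.04,.04]).all(1);print(k.sum(),np.median(Q[k],0).round(4))
E
```

```text
F [ 0.3  0.4 -1.9] T [ 0.02  0.01 -0.03] [ 0.6771 -0.2082  0.0878] 0.395 [-0.275  0.961 -0.001]
rail 0.5235199938940468 0.09662912182811806
lens before corr [ 0.6437 -0.1225  0.1011] pix [110 123 120]
82 [ 0.6521 -0.1239  0.1017]
```

The lens is 81 mm from the label and on axis. Hold for 2.5 s.

{"api": "apply_moves", "payload": {"claw": [-0.6, -0.6, -0.6, -0.6, -0.6], "travel": [[0, 0, 0], [0, 0, 0], [0, 0, 0], [0, 0, 0], [0, 0, 0]], "turn": [[0, 0, 0], [0, 0, 0], [0, 0, 0], [0, 0, 0], [0, 0, 0]]}}

```text
t: 18.15
tcp_pos: [0.6769, -0.2071, 0.0873]
tool_rot: [0.601, 0.799, -0.0, -0.0]
force: [0.2, -0.2, -1.6]
finger_gap: 0.392
gripper_force: 35.6
```

{"api": "apply_moves", "payload": {"claw": [-0.6, -0.6, -0.6, -0.6, -0.6], "travel": [[0, 0, 0], [0, 0, 0], [0, 0, 0], [0, 0, 0], [0, 0, 0]], "turn": [[0, 0, 0], [0, 0, 0], [0, 0, 0], [0, 0, 0], [0, 0, 0]]}}

```text
t: 18.57
tcp_pos: [0.677, -0.2071, 0.0873]
tool_rot: [0.601, 0.799, 0.0, 0.0]
force: [0.7, -0.1, -2.1]
finger_gap: 0.392
gripper_force: 35.6
```

{"api": "apply_moves", "payload": {"claw": [-0.6, -0.6, -0.6, -0.6, -0.6], "travel": [[0, 0, 0], [0, 0, 0], [0, 0, 0], [0, 0, 0], [0, 0, 0]], "turn": [[0, 0, 0], [0, 0, 0], [0, 0, 0], [0, 0, 0], [0, 0, 0]]}}

```text
t: 18.98
tcp_pos: [0.677, -0.2072, 0.0873]
tool_rot: [0.601, 0.799, 0.0, 0.0]
force: [-0.9, -0.4, -2.4]
finger_gap: 0.393
gripper_force: 35.6
```

{"api": "apply_moves", "payload": {"claw": [-0.6, -0.6, -0.6, -0.6, -0.6], "travel": [[0, 0, 0], [0, 0, 0], [0, 0, 0], [0, 0, 0], [0, 0, 0]], "turn": [[0, 0, 0], [0, 0, 0], [0, 0, 0], [0, 0, 0], [0, 0, 0]]}}

```text
t: 19.4
tcp_pos: [0.6769, -0.2072, 0.0873]
tool_rot: [0.601, 0.799, -0.0, -0.0]
force: [-0.3, -0.5, -2.0]
finger_gap: 0.392
gripper_force: 35.6
```

{"api": "apply_moves", "payload": {"claw": [-0.6, -0.6, -0.6, -0.6, -0.6], "travel": [[0, 0, 0], [0, 0, 0], [0, 0, 0], [0, 0, 0], [0, 0, 0]], "turn": [[0, 0, 0], [0, 0, 0], [0, 0, 0], [0, 0, 0], [0, 0, 0]]}}

```text
t: 19.82
tcp_pos: [0.6769, -0.2071, 0.0873]
tool_rot: [0.601, 0.799, 0.0, -0.0]
force: [-0.7, 0.4, -1.6]
finger_gap: 0.4
gripper_force: 35.6
```

{"api": "apply_moves", "payload": {"claw": [-0.6, -0.6, -0.6, -0.6, -0.6], "travel": [[0, 0, 0], [0, 0, 0], [0, 0, 0], [0, 0, 0], [0, 0, 0]], "turn": [[0, 0, 0], [0, 0, 0], [0, 0, 0], [0, 0, 0], [0, 0, 0]]}}

```text
t: 20.23
tcp_pos: [0.6769, -0.2072, 0.0873]
tool_rot: [0.601, 0.799, -0.0, -0.0]
force: [0.8, 0.4, -2.3]
finger_gap: 0.392
gripper_force: 35.6
```

```bash
python3 - <<'E'
exec(open('st.py').read())
mv((.6102,-.2942,.0885),105.5)
E
```

```text
F [ 0.8  0.4 -2.3] T [ 0.02 -0.02  0.  ] [ 0.6769 -0.2072  0.0873] 0.392 [-0.276  0.961  0.   ]
rail 0.5224730319881306 0.09659966457855858
travel [-0.0815, -0.1102, -0.0015] turn [-0.0, -0.0, 0.003] rows 3.0
```

{"api": "apply_moves", "payload": {"claw": [-0.6, -0.6, -0.6, -0.6, -0.6], "travel": [[-0.012, -0.016, 0], [-0.035, -0.047, -0.002], [-0.06, -0.081, -0.002], [-0.077, -0.104, -0.002], [-0.0815, -0.1102, -0.002]], "turn": [[0, 0, 0.001], [0, 0, 0.002], [0, 0, 0.003], [0, 0, 0.003], [0, 0, 0.003]]}}

```text
t: 20.65
tcp_pos: [0.6072, -0.2983, 0.089]
tool_rot: [0.607, 0.795, -0.001, -0.0]
force: [-0.4, -0.4, -2.4]
finger_gap: 0.391
gripper_force: 35.6
```

{"api": "apply_moves", "payload": {"claw": [-0.6, -0.6, -0.6], "travel": [[0, 0, 0], [0, 0, 0], [0, 0, 0]], "turn": [[0, 0, 0], [0, 0, 0], [0, 0, 0]]}}

```text
t: 20.9
tcp_pos: [0.6107, -0.2935, 0.089]
tool_rot: [0.605, 0.796, 0.0, 0.0]
force: [0.3, 0.3, -2.1]
finger_gap: 0.396
gripper_force: 35.6
```

```bash
python3 - <<'E'
exec(open('st.py').read())
mv((.6102,-.2942,.034),105.5)
E
```

```text
F [ 0.3  0.3 -2.1] T [ 0.01  0.05 -0.03] [ 0.6107 -0.2935  0.089 ] 0.396 [-0.268  0.963  0.   ]
rail 0.5979953447499846 0.018267206360201703
travel [-0.0007, -0.0009, 0.0687] turn [0.0002, -0.0001, 0.0002] rows 2.0
```

{"api": "apply_moves", "payload": {"claw": [-0.6, -0.6, -0.6, -0.6, -0.6], "travel": [[-0.0007, -0.0009, 0.02], [-0.0007, -0.0009, 0.04], [-0.0007, -0.0009, 0.058], [-0.0007, -0.0009, 0.066], [-0.0007, -0.0009, 0.068]], "turn": [[0, 0, 0], [0, 0, 0], [0, 0, 0], [0, 0, 0], [0, 0, 0]]}}

```text
t: 21.32
tcp_pos: [0.6091, -0.2932, 0.0324]
tool_rot: [0.605, 0.796, -0.0, -0.002]
force: [-1.2, -0.3, -1.8]
finger_gap: 0.394
gripper_force: 35.6
```

{"api": "apply_moves", "payload": {"claw": [-0.6, -0.6, -0.6], "travel": [[0, 0, 0.001], [0, 0, 0.002], [0, 0, 0.002]], "turn": [[0, 0, 0], [0, 0, 0], [0, 0, 0]]}}

```text
t: 21.57
tcp_pos: [0.6103, -0.2952, 0.0336]
tool_rot: [0.605, 0.796, 0.0, 0.001]
force: [-0.6, -0.4, -2.6]
finger_gap: 0.393
gripper_force: 35.6
```

{"api": "apply_moves", "payload": {"claw": [-0.6, -0.6, -0.6], "travel": [[0, 0, 0.001], [0, 0, 0.002], [0, 0, 0.002]], "turn": [[0, 0, 0], [0, 0, 0], [0, 0, 0]]}}

```text
t: 21.82
tcp_pos: [0.6098, -0.2951, 0.0316]
tool_rot: [0.605, 0.796, 0.0, 0.0]
force: [0.1, -0.7, -2.2]
finger_gap: 0.387
gripper_force: 35.6
```

{"api": "apply_moves", "payload": {"claw": [-0.6, -0.6, -0.6], "travel": [[0, 0, 0.001], [0, 0, 0.0015], [0, 0, 0.0015]], "turn": [[0, 0, 0], [0, 0, 0], [0, 0, 0]]}}

```text
t: 22.07
tcp_pos: [0.6098, -0.2951, 0.0315]
tool_rot: [0.605, 0.796, -0.0, 0.0]
force: [-2.8, 1.3, 4.0]
finger_gap: 0.389
gripper_force: 36.5
```

Seated. Release, rise and move aside.

{"api": "apply_moves", "payload": {"claw": [-0.15, 0.1, 0.4, 0.7, 1], "travel": [[0, 0, 0], [0, 0, 0], [0, 0, 0], [0, 0, 0], [0, 0, 0]], "turn": [[0, 0, 0], [0, 0, 0], [0, 0, 0], [0, 0, 0], [0, 0, 0]]}}

```text
t: 22.48
tcp_pos: [0.6097, -0.2949, 0.0299]
tool_rot: [0.605, 0.796, 0.0, -0.0]
force: [0.2, -0.4, -0.3]
finger_gap: 0.945
gripper_force: 0.0
```

{"api": "apply_moves", "payload": {"claw": [1, 1, 1, 1, 1], "travel": [[0, 0, -0.02], [0, 0, -0.06], [0, 0, -0.1], [0, 0, -0.15], [0, 0, -0.2]], "turn": [[0, 0, 0], [0, 0, 0], [0, 0, 0], [0, 0, 0], [0, 0, 0]]}}

```text
t: 22.9
tcp_pos: [0.609, -0.2945, 0.1907]
tool_rot: [0.605, 0.796, -0.0, -0.001]
force: [0.9, -0.2, 0.6]
finger_gap: 1.001
gripper_force: 0.0
```

{"api": "apply_moves", "payload": {"claw": [1, 1, 1, 1, 1], "travel": [[-0.05, -0.03, 0], [-0.1, -0.06, 0], [-0.14, -0.09, 0], [-0.18, -0.12, 0], [-0.18, -0.12, 0]], "turn": [[0, 0, 0], [0, 0, 0], [0, 0, 0], [0, 0, 0], [0, 0, 0]]}}

```text
t: 23.32
tcp_pos: [0.5526, -0.467, 0.1902]
tool_rot: [0.608, 0.794, -0.002, 0.002]
force: [0.1, -0.4, 1.4]
finger_gap: 0.996
gripper_force: 0.0
```

```bash
python3 - <<'E'
exec(open('st.py').read())
a=snap('top');save(a['pixels'],'g1.png')
P=cloud(a)
m=(a['pixels'].max(2)<75)&(P[:,:,2]>.05)&(P[:,:,2]<.08);m[:195]=0;m[255:]=0;m[:,:380]=0;m[:,475:]=0
Q=P[m];Q=Q[(np.abs(Q[:,:2]-[.607,-.292])<[.06,.1]).all(1)];r=cv2.minAreaRect((Q[:,:2]*1000).astype(np.float32));print(len(Q),r)
A=np.c_[Q[:,:2]-Q[:,:2].mean(0),np.ones(len(Q))];print(np.linalg.lstsq(A,Q[:,2],rcond=None)[0])
E
```

```text
F [ 0.1 -0.4  1.4] T [ 0.04  0.04 -0.04] [ 0.5526 -0.467   0.1902] 0.996 [-0.262  0.965 -0.005]
rail 0.760906199350808 -0.065117260790229
892 ((605.211669921875, -293.33099365234375), (49.41753005981445, 167.4759521484375), 13.184368133544922)
[0.01529413 0.0315817  0.06256103]
```

View pics/g1.png

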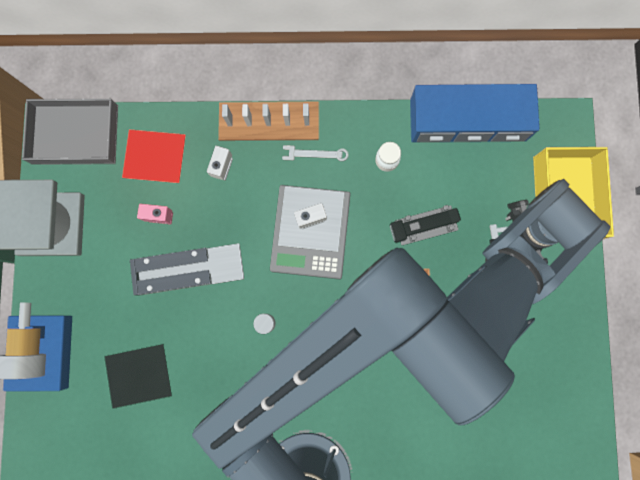

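The dog stands on the pan (311,216), the scanner is back in its cradle (425,224) and nothing else has moved. I hand in.

{"api": "apply_moves", "payload": {"claw": [1, 1, 1], "travel": [[0, 0, 0], [0, 0, 0], [0, 0, 0]], "turn": [[0, 0, 0], [0, 0, 0], [0, 0, 0]]}}

```text
t: 23.62
tcp_pos: [0.5564, -0.4573, 0.1898]
tool_rot: [0.604, 0.797, 0.0, -0.001]
force: [-0.6, -0.6, -0.2]
finger_gap: 0.999
gripper_force: 0.0
```

```bash
python3 -c "
from station import manip
print(manip.sign_off())"
```

```text
the job is handed in; nothing more can be done
None
```

The job is handed in at 23.6 s with no verdict returned: the dog stands upright mid-pan, its label was scanned from about 8 cm for 2.5 s, and the scanner is back in its cradle; on the first slide the dog jammed and the fingers slipped off it (82 N at the wrist), so I re-gripped and slid it out slowly.

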